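# Hang the spare tape roll on the carousel's empty arm

## Robot

A 6-joint arm with a two-finger parallel gripper is mounted at the origin on a cart in front of the work surface, level with it; the furniture and walls round the work are solid. World frame = base frame: x ahead of the robot, y to its left, z up, the work surface at z = 0. Lengths are in m, angles in degrees, forces in N, time in s.
With the tool pointing down it reaches from about 0.25 to 0.725 m from the base axis. Payload 9.7 kg.
Tool frame: the origin (TCP) lies at the very end of the fingers, on their centre line; the grasp point (between the pads) lies grasp_offset behind it (grasp_offset is the distance from the TCP to the grasp point, in m); z points along the fingers, y is the line along which they close (so a half turn about z gives the same grasp; the last joint's range is limited). The gripper opens to 85 mm and grips with 20 to 120 N. Pads are 22 mm wide; open, the fingers measure 114 mm over their backs; the gripper's body (76 mm by 85 mm) begins 54 mm behind the grasp point. The pads swing forward as they close: fully open they stand 13 mm farther back than shut.
Start: joints at [72.823, 4.979, 10.078, 95.1, 0, 90], TCP at [0.162, 0.525, 0.231] pointing down, gripper open.
Joint ranges: [-179.16, 179.16], [-48.56, 103.87], [-65.8, 70.77], [-126.05, 130.52], [-82.76, 87.17], [-180, 180]. Speed limits (degrees/s): [127.2, 127.2, 147.25, 180, 180, 180].

## Interface

Orientations are given as [roll, pitch, yaw] about the fixed x, y, z axes, in that order (R = Rz(yaw) Ry(pitch) Rx(roll)).
In Python, from workcell import get_obs, camera, calibration, job_done, recognise, cut_out, mark_of, grasp_offset gives the robot as it stands.
- The arm moves only by the tool servo_tool, never from a script. Its argument "moves" is a list of rows, each a list of 3 entries, a list of its own where there are three numbers: the turn, a rotation vector about the tool's x, y, z in degrees, then the shift along the tool's x, y, z in m, then the opening in per cent of the stroke, from 0 (shut) to 100 (fully open). In form: [[[ax, ay, az], [x, y, z], claw], ...]. A call has 1 to 12 rows; each row shifts and turns the commanded pose from where the row before left it, along the tool's axes as they then stand; what a row does not reach is not made up. A row lasts 1/10 s, in which the tool goes at most 50 mm and 8.59 degrees, less where a joint would pass 70% of its speed; a pose out of reach is approached as far as the arm can. A call is refused whole if a number of a shift passes 0.05 or a number of a turn 8.59, either way. A call with a gripper value outside its range is refused whole. The fingers move at their own pace and stop on an object; "force" is the grip in N (left out, the last holds). Time passes only in rows, so rows that do not move let the fingers close. It gives the time, the measured TCP pose, the force, the opening and the grip force at its end, in the units of the state.
- get_obs(): the state, without advancing time (a new reading comes with each control period).
- camera(name): name is "scene" or "top" or "wrist"; returns (picture, depth): 400x640x3 uint8, red, green, blue; 400x640 float32, m along the optical axis (not along the pixel's ray), 0 where there is no reading.
- calibration(name): a dict with "camera_matrix" (3x3 intrinsics, pixels), "dist" ([k1, k2, p1, p2, k3] as OpenCV has them; the pictures are not rectified), "R" (3x3) and "t" (3): a world point X has camera coordinates R X + t. Camera axes: x right, y down, z forward; pixel columns grow to the right and rows downward; lengths in m; the calibration is good to about 2 mm. A picture is of the moment at which its call begins: read the wrist's pose just before it. calibration takes no time and is no camera call; for the wrist camera it gives the pose at the moment of the call.
- job_done(): hands the job in; it is judged then, once.
Trained networks look in the newest picture that a camera, given by its name, has taken for a name from the list of things; names that differ only in an ending like _2 or _b are one class to them, and where a whole thing is asked for, a point or a joint stands for the part that bears it (a point fixed in the world has none). Each returns a list of dicts, best first, with "score" (0 to 1); they miss things now and then, are a little off and sometimes report something else, mostly with a low value. They report only what shows in the picture. A call takes as long as a camera call.
- recognise(name, camera): "xyz" ([x, y, z] in m, in the coordinates of the camera as it stood for that picture, good to about 4 mm: the middle of the surface that is visible of it).
- cut_out(name, camera): "mask" (400x640 bool, what is visible of it).
- mark_of(name, camera): "xyz" ([x, y, z] in m, in the coordinates of the camera as it stood for that picture, good to about 4 mm: a listed point, or the origin of a listed thing).
The state is a dict: "time": time; "q": joint angles; "qd": joint speeds; "joint_efforts": joint torques, N m; "ee_pos": TCP position; "tcp_rot": TCP orientation; "wrist_force": force on the tool from outside, world axes, zero at the start; "torque": the same for the moment, N m; "opening": finger opening in m; "grasp_force": force on a finger pad.
Only numpy, scipy, OpenCV 4.12 (cv2) and the standard library are available. Lean on these libraries where they do the work, as an engineer would, in place of code of your own. Each camera call takes 0.05 s, during which the arm holds its last target. There are 200 camera calls.

## Task

Turn the tape carousel by the finger bar on its top until its empty arm points forward, over the pointer tab on its foot. Then take the spare roll of tape out of the cradle and hang it on that arm: pass its hole over the arm's upturned tip, let it down by feel until it bears on the rod (do not let it drop) and press it home against the arm's flange with a steady push of some 5 to 10 N for a good half second, never forcing it (20 N is too much). Leave it hanging there with the arm still forward, and do not disturb the other things on the bench.

Things in the scene. Friction and masses are not known exactly. Their poses are not given: they have to be found in the camera images.
- stand: The carousel's fixed grey foot, a disc 110 mm across with a post; origin under its centre, on the turning axis; its -x axis is forward. The hub on the post is 56 mm across, 170 to 231 mm high. Four arms stand out like spokes, 90 degrees apart; three carry rolls (tops below 240 mm, within 125 mm of the axis), one is empty.
- carousel (a joint): Turn of the hub about the vertical axis, rad, counter-clockwise from above positive, 0 = empty arm straight forward over the pointer tab; end stops at -1.7 and 1.7. It stays where it is left; turning takes about 0.22 N m. At the start it stands between 0.7 and 1.45.
- bar_top (a point): Middle of the top of the black finger bar on the hub, on the turning axis, 261 mm above the bench. The bar is 14 mm thick, 46 mm long, 30 mm high and turns with the hub. This frame's x axis is across the bar (its 14 mm) and its -x points along the empty arm; the bar's length is along y.
- hook_home (a point): NOMINAL middle of the roll's home on the empty arm's rod axis: 85 mm from the turning axis, 205 mm above the bench; turns with the hub, -x out along the arm, z up. The arm's height is adjustable: the real rod lies up to 7 mm above or below this point, which is not measured and must be felt (or seen). Sideways and lengthwise it is true. The flange (52 mm disc) has its outer face 9 mm inward (+x).
- roll: The spare roll of amber tape: a ring 60 mm outside diameter, hole 39 to 42 mm, 18 mm wide, about 70 g. It stands on edge in the cradle. Origin at the centre of one face (the one nearer the robot), z along the roll's axis (level, away from the robot at the start).
- roll_center (a point): The centre of the spare roll (middle of the hole, half way through its width). In the cradle it is 39 mm above the bench. When the roll hangs at rest on the rod, this centre is 13 to 16 mm below the rod's axis.
- cradle: Fixed low aluminium cradle, 40 by 50 mm and 19 mm high, origin at the centre of its underside, x along the axis of the roll that stands in it. The roll's sides above 20 mm height are free to be gripped across its diameter (along the cradle's y).
- bottle: Bystander: white bottle with a blue lid, 58 mm across, 121 mm high, origin under its centre; leave alone.
- adapter: Bystander: black plastic block, 48 by 58 by 40 mm, origin under its centre; leave alone.
- loose_module: Bystander: square camera module, 24 by 56 by 53 mm, origin under its centre; leave alone.
- tab_tip (a point): Tip of the low pointer tab on the foot, 81 mm forward of the turning axis, 8 mm high: the empty arm is forward when it lies over this tab.
- hook_end (a point): NOMINAL outer end of the empty arm, at the rod axis' height, 36 mm outward of hook_home, same axes and the same unmeasured height error of up to 7 mm. The arm is a level steel rod, 12 mm thick; its last 9 mm turn up as a 10 mm thick tip that rises 13 mm above the rod's axis (7 mm above the rod's upper side).

How it is judged (in metres and radians):
On the way, in this order (a step that is already met when the one before it is completed fails the run):
1. the empty arm is turned forward (within 0.12 rad) while the roll is not yet on it (value of joint carousel between -0.12 and 0.12 rad and distance between roll_center and hook_home above 0.06 m), for 0.2 s.
2. the roll, on the arm and home at the flange, is pressed on it with more than 3 N for 0.3 s (x of roll_center in the frame of hook_home above -0.002 m and distance between roll_center and hook_home below 0.026 m and contact force between roll and stand above 3 N), for 0.3 s.
At the end, for the whole second after the job is handed in: The empty arm points forward within 0.12 rad; the roll hangs at rest on its rod, its inner face within 3.5 mm of the flange and square to the rod within 0.15 rad, its centre within 8 mm sideways of the rod and 4 to 25 mm below the nominal rod height, let go of (value of joint carousel between -0.12 and 0.12 rad and x of roll_center in the frame of hook_home between -0.0035 and 0.003 m and y of roll_center in the frame of hook_home between -0.008 and 0.008 m and z of roll_center in the frame of hook_home between -0.025 and -0.004 m and angle between the z axis of roll and the x axis of hook_home, either way round below 0.15 rad and contact force between roll and stand above 0.2 N and linear speed of roll below 0.03 m/s); the robot touches nothing.
It fails at once if the roll is pressed on the carousel with more than 20 N (contact force between roll and stand above 20 N).
It fails at once if the roll is dropped: out of the fingers it moves faster than 0.25 m/s (contact force between roll and the fingers below 0.02 N and linear speed of roll above 0.25 m/s).
It fails at once if a bystander is moved more than 30 mm (distance of any of bottle, adapter, loose_module from where it was at the start of the episode above 0.03 m).
It also fails if it takes over 72 s, if anything falls off the work surface, if the arm or the gripper's body presses on something with over 40 N, if the wrist force passes 120 N, or if a joint passes its speed limit or range.

## Working session

There is one attempt and no reset: what is moved stays moved. The work goes in short steps, Python scripts to look and compute and a tool call to move; the robot and the scene stay as the last step left them, time stands still between calls to the robot, and variables do not carry over. Pictures are saved under pics/ and viewed, at most 10 in all, crops included, and the job is handed in when it is done.

Besides the shell and the picture viewer there is one more tool, called as name(argument=value, ...), one argument or row to a line, values as JSON. servo_tool: Moves the arm, as the interface text tells. Its arguments: {"type":"object","properties":{"moves":{"type":"array"},"force":{"type":"number"}},"required":["moves"]}

```bash
mkdir -p pics
cat > h.py <<'E'
import numpy as np, cv2
from workcell import *
from scipy.spatial.transform import Rotation as Ro
def w(cam,p,c=None):
    c=c or calibration(cam); return np.array(c["R"]).T@(np.array(p)-np.array(c["t"]))
def look(cam,names,fn="mark",save=None):
    c=calibration(cam); im,d=camera(cam)
    if save: cv2.imwrite("pics/"+save,im[:,:,::-1])
    for n in names:
        for r in (mark_of if fn=="mark" else recognise)(n,cam)[:2]:
            print(cam,n,round(r["score"],2),np.round(w(cam,r["xyz"],c),4))
    return im,d,c
def st():
    o=get_obs(); print({k:np.round(o[k],4).tolist() for k in ("time","q","ee_pos","tcp_rot","wrist_force","opening","grasp_force")})
E
python3 - <<'E'
from h import *
st(); print(grasp_offset)
N=["stand","bar_top","hook_home","hook_end","tab_tip","roll_center","roll","cradle","bottle","adapter","loose_module"]
look("scene",N,save="s0.png"); look("top",N,save="t0.png")
E
```

```text
{'time': 0.0, 'q': [72.8219, 5.0125, 10.0341, 95.0997, 0.0005, 89.9995], 'ee_pos': [0.1624, 0.5252, 0.2306], 'tcp_rot': [-179.9218, -0.0005, 162.8224], 'wrist_force': [-0.925, 0.8301, 0.3985], 'opening': 0.0854, 'grasp_force': 0.0}
0.0187
scene stand 0.88 [ 0.5776  0.1966 -0.002 ]
scene bar_top 0.86 [0.5787 0.1991 0.2624]
scene hook_home 0.84 [0.5409 0.1277 0.2122]
scene hook_end 0.89 [0.5154 0.0938 0.2097]
scene tab_tip 0.79 [0.5039 0.2178 0.0084]
scene tab_tip 0.66 [0.3741 0.0577 0.0025]
scene roll_center 0.65 [ 0.4253 -0.197   0.0391]
scene roll 0.74 [ 0.4165 -0.198   0.0387]
scene roll 0.37 [0.3645 0.172  0.0031]
scene cradle 0.52 [ 0.4279 -0.1979  0.0031]
scene bottle 0.87 [0.7192 0.2339 0.0008]
scene adapter 0.74 [0.3749 0.0599 0.0025]
scene loose_module 0.65 [ 3.620e-01  1.724e-01 -2.000e-04]
top stand 0.68 [0.581  0.1948 0.0007]
top bar_top 0.7 [ 0.4326 -0.1987  0.0384]
top hook_home 0.8 [0.5413 0.1243 0.2039]
top hook_end 0.92 [0.5222 0.0969 0.2004]
top tab_tip 0.91 [0.502  0.2151 0.0055]
top roll_center 0.44 [ 0.4317 -0.1994  0.0358]
top roll 0.42 [ 0.4224 -0.2005  0.037 ]
top bottle 0.55 [ 0.725   0.2327 -0.0045]
top adapter 0.83 [ 0.3728  0.059  -0.0008]
top adapter 0.69 [ 0.4317 -0.1969  0.0373]
top loose_module 0.42 [0.3647 0.1757 0.0007]
```

View pics/s0.png

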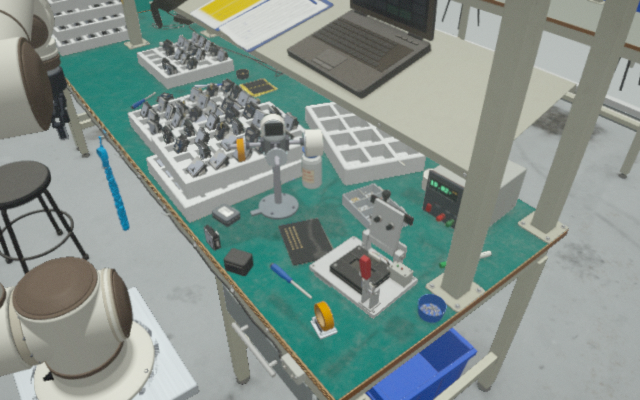

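View pics/t0.png

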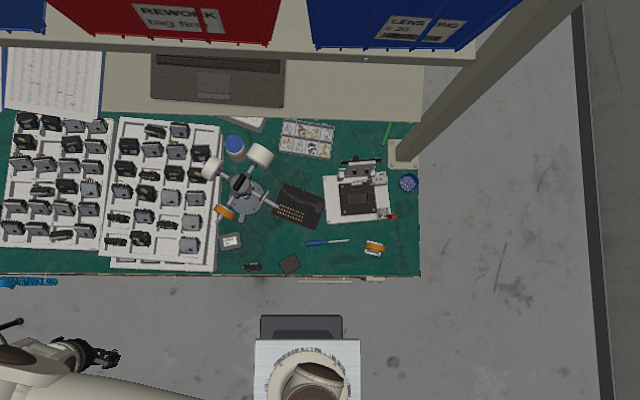

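servo_tool(
  moves=[
    [[0, 0, 0], [0, 0, -0.04], 100],
    [[0, 0, 0], [-0.02, 0, -0.05], 100],
    [[0, 0, 0], [-0.045, -0.018, -0.02], 100],
    [[0, 0, 0], [-0.045, -0.018, -0.02], 100],
    [[0, 0, 0], [-0.045, -0.018, 0], 100],
    [[0, 0, 0], [-0.045, -0.018, 0], 100],
    [[0, 0, 0], [-0.045, -0.018, 0], 100],
    [[0, 0, 0], [-0.045, -0.018, 0], 100],
    [[0, 0, 0], [-0.045, -0.018, 0], 100],
    [[0, 0, 0], [-0.045, -0.018, 0], 100],
    [[0, 0, 0], [-0.045, -0.018, 0], 100],
    [[0, 0, 0], [-0.045, -0.018, 0], 100],
  ],
)

```text
time: 2.4
ee_pos: [0.5547, 0.2163, 0.356]
tcp_rot: [180.0, 0.0, 162.8]
wrist_force: [0.4, 0.2, 0.2]
opening: 0.0852
grasp_force: 0.0
```

Run:
```python
from h import *
st()
look("wrist",["stand","bar_top","hook_home","hook_end","tab_tip"],save="w0.png")
c=calibration("wrist");print(w("wrist",[0,0,0],c), np.array(c["R"])[2])
```

```text
{'time': 2.4, 'q': [21.2991, 17.4761, 39.0825, 111.5801, 0.0028, 38.4864], 'ee_pos': [0.5547, 0.2163, 0.356], 'tcp_rot': [179.9815, 0.0188, 162.8127], 'wrist_force': [0.3545, 0.1694, 0.1782], 'opening': 0.0852, 'grasp_force': 0.0}
wrist stand 0.87 [ 5.796e-01  2.002e-01 -2.000e-04]
wrist bar_top 0.58 [0.5811 0.1952 0.2617]
wrist bar_top 0.25 [0.5195 0.094  0.2071]
wrist hook_home 0.67 [0.5385 0.1244 0.2037]
wrist hook_end 0.83 [0.5198 0.0938 0.2081]
[0.47145478 0.2429708  0.4974087 ] [ 0.31407581 -0.0970722  -0.94442224]
```

View pics/w0.png

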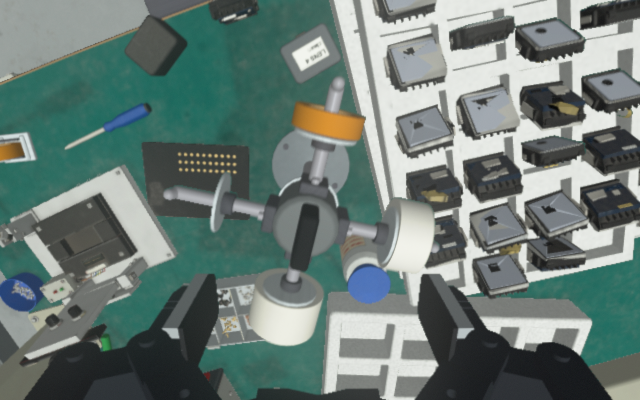

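```bash
cat >> h.py <<'E'
def cloud(cam):
    c=calibration(cam); im,d=camera(cam)
    K=np.array(c["camera_matrix"]); v,u=np.mgrid[0:400,0:640]
    p=cv2.undistortPoints(np.stack([u,v],-1).reshape(-1,1,2).astype(float),K,np.array(c["dist"],float)).reshape(400,640,2)
    P=np.dstack([p*d[...,None],d])
    W=(P-np.array(c["t"]))@np.array(c["R"]); W[d==0]=np.nan
    return im,W
def rect(p):
    return cv2.minAreaRect((p[:,:2]*1000).astype(np.float32))
E
python3 - <<'E'
from h import *
im,W=cloud("wrist")
P=W.reshape(-1,3); r=np.hypot(P[:,0]-.58,P[:,1]-.197)
b=P[(r<.04)&(P[:,2]>.252)]; print(len(b),np.median(b[:,2]),rect(b),b.mean(0))
# rod
for n,a,bb in (("arm",.035,.12),):
    dx=P[:,:2]-[.58,.197]; th=np.degrees(np.arctan2(dx[:,1],dx[:,0]))%360
    s=P[(r>.1)&(r<.128)&(P[:,2]>.18)&(abs(th-239)<15)]; print(len(s),s[:,:2].mean(0),np.percentile(s[:,2],[10,50,90]))
    q=s[:,:2].mean(0)-b[:,:2].mean(0); print(np.degrees(np.arctan2(q[1],q[0]))%360)
    s=P[(r>.08)&(r<.108)&(P[:,2]>.18)&(abs(th-239)<12)]; print("rod top",len(s),s[:,:2].mean(0),np.percentile(s[:,2],[10,50,90,97]))
t=P[(P[:,2]<.016)&(P[:,2]>.005)&(r<.083)&(r>.062)]
print("tab",len(t)); 
if len(t): print(t.mean(0))
f=P[(P[:,2]<.03)&(P[:,2]>.004)&(r<.06)]; print(len(f));
E
```

```text
1338 0.25962212786939204 ((572.113037109375, 184.82513427734375), (43.57496643066406, 46.191898345947266), 59.59280014038086) [0.57238497 0.19395686 0.28232775]
337 [0.52350581 0.10335557] [0.21168619 0.21537132 0.22141248]
241.65325588673704
rod top 473 [0.53125604 0.11664469] [0.21118037 0.21439439 0.21576253 0.21623907]
tab 22
[0.58202559 0.27760118 0.01073041]
2446
```

Run:
```python
from h import *
im,W=cloud("wrist")
P=W.reshape(-1,3); r=np.hypot(P[:,0]-.58,P[:,1]-.197)
b=P[(r<.035)&(P[:,2]>.256)&(P[:,2]<.265)]; R=rect(b);print(len(b),np.median(b[:,2]),R,b.mean(0))
dx=P[:,:2]-np.array(R[0])/1000; th=np.degrees(np.arctan2(dx[:,1],dx[:,0]))%360
s=P[(r>.08)&(r<.118)&(P[:,2]>.20)&(abs(th-239)<15)]; R2=rect(s);print(R2)
q=np.array(R2[0])-R[0]; print(np.degrees(np.arctan2(q[1],q[0]))%360)
look("scene",["bar_top","tab_tip","stand"]); look("top",["tab_tip","stand"])
```

```text
1046 0.2594115764324043 ((579.692626953125, 197.44931030273438), (13.972917556762695, 45.94561004638672), 59.9917106628418) [0.57847422 0.19798019 0.25926323]
((529.8837890625, 111.6131362915039), (37.63495635986328, 12.158587455749512), 59.97195053100586)
239.8743522727557
scene bar_top 0.72 [0.5776 0.1993 0.2631]
scene bar_top 0.67 [0.5011 0.2148 0.0109]
scene tab_tip 0.68 [0.5035 0.2183 0.0118]
scene stand 0.77 [5.758e-01 1.980e-01 2.000e-04]
top stand 0.82 [0.582  0.1986 0.0034]
```

servo_tool(
  moves=[
    [[0, 0, 0], [-0.0295, -0.0105, 0], 100],
    [[0, 0, 6.4], [0, 0, 0.02], 100],
    [[0, 0, 6.4], [0, 0, 0.04], 100],
    [[0, 0, 0], [0, 0, 0.035], 100],
    [[0, 0, 0], [0, 0, 0.02], 100],
    [[0, 0, 0], [0, 0, 0], 0],
    [[0, 0, 0], [0, 0, 0], 0],
    [[0, 0, 0], [0, 0, 0], 0],
    [[0, 0, 0], [0, 0, 0], 0],
    [[0, 0, 0], [0, 0, 0], 0],
    [[0, 0, 0], [0, 0, 0], 0],
    [[0, 0, 0], [0, 0, 0], 0],
  ],
  force=60,
)

```text
time: 4.35
ee_pos: [0.5787, 0.199, 0.2422]
tcp_rot: [179.9, 0.1, 150.0]
wrist_force: [-1.0, -1.2, 6.2]
opening: 0.0126
grasp_force: 61.5
```

servo_tool(
  moves=[
    [[0, 0, 4], [0, 0, 0], 0],
    [[0, 0, 7], [0, 0, 0], 0],
    [[0, 0, 7], [0, 0, 0], 0],
    [[0, 0, 7], [0, 0, 0], 0],
    [[0, 0, 7], [0, 0, 0], 0],
    [[0, 0, 7], [0, 0, 0], 0],
    [[0, 0, 7], [0, 0, 0], 0],
    [[0, 0, 7], [0, 0, 0], 0],
    [[0, 0, 7], [0, 0, 0], 0],
    [[0, 0, 7], [0, 0, 0], 0],
    [[0, 0, 7], [0, 0, 0], 0],
    [[0, 0, 0], [0, 0, 0], 0],
  ],
)

```text
time: 5.55
ee_pos: [0.5811, 0.2, 0.2422]
tcp_rot: [179.7, -0.2, 75.8]
wrist_force: [12.4, 3.8, 1.6]
opening: 0.0121
grasp_force: 61.1
```

Run:
```python
from h import *
st()
look("scene",["hook_end","hook_home","tab_tip"]); look("wrist",["hook_end","hook_home","tab_tip"],save="w1.png")
```

```text
{'time': 5.55, 'q': [18.997, 14.0645, 21.6134, 97.1596, -0.0065, 123.2274], 'ee_pos': [0.5811, 0.2, 0.2422], 'tcp_rot': [179.6708, -0.208, 75.7702], 'wrist_force': [12.4093, 3.8096, 1.6255], 'opening': 0.0121, 'grasp_force': 61.1252}
scene hook_end 0.9 [0.4601 0.2298 0.2114]
scene hook_home 0.64 [0.4994 0.2207 0.2137]
scene tab_tip 0.94 [0.5048 0.2149 0.0105]
wrist hook_end 0.97 [0.4616 0.2279 0.2074]
wrist hook_home 0.73 [0.4992 0.219  0.2066]
wrist tab_tip 0.97 [0.5009 0.2137 0.0044]
```

View pics/w1.png

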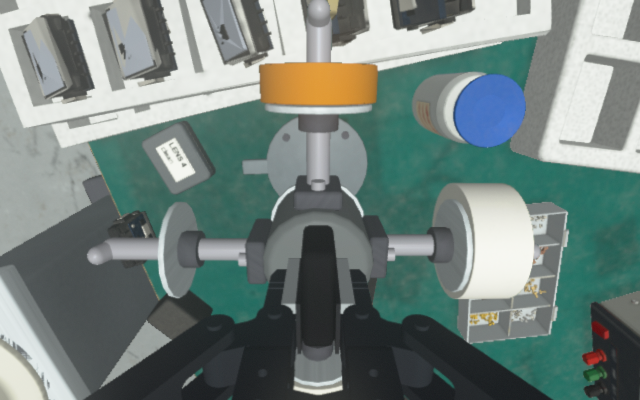

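servo_tool(
  moves=[
    [[0, 0, 0], [0, 0, 0], 100],
    [[0, 0, 0], [0, 0, 0], 100],
    [[0, 0, 0], [0, 0, 0], 100],
    [[0, 0, 0], [0, 0, 0], 100],
    [[0, 0, 0], [0, 0, 0], 100],
    [[0, 0, 0], [0, 0, -0.02], 100],
    [[0, 0, 0], [0, 0, -0.04], 100],
    [[0, 0, 0], [0, 0, -0.04], 100],
    [[0, 0, 0], [0, 0, -0.02], 100],
    [[0, 0, 0], [0, 0, 0], 100],
  ],
)

```text
time: 6.95
ee_pos: [0.5789, 0.1994, 0.3642]
tcp_rot: [179.8, -0.2, 76.0]
wrist_force: [-0.5, 0.3, -0.4]
opening: 0.0855
grasp_force: 0.0
```

Run:
```python
from h import *
st()
im,W=cloud("wrist"); im2,W2=cloud("scene")
for P in (W.reshape(-1,3),W2.reshape(-1,3)):
    r=np.hypot(P[:,0]-.58,P[:,1]-.1975)
    b=P[(r<.035)&(P[:,2]>.255)&(P[:,2]<.265)]
    if len(b): R=rect(b);print(len(b),R)
    dx=P[:,:2]-np.array([.5797,.1975]); th=np.degrees(np.arctan2(dx[:,1],dx[:,0]))%360
    s=P[(r>.08)&(r<.125)&(P[:,2]>.19)&(P[:,2]<.24)&(abs(th-166)<15)]; R2=rect(s);print(len(s),R2,np.percentile(s[:,2],[50,90,98]))
    q=np.array(R2[0])-[579.7,197.5]; print(np.degrees(np.arctan2(q[1],q[0]))%360)
    t=P[(r<.083)&(r>.060)&(P[:,2]>.004)&(P[:,2]<.014)&(abs(th-166)<20)]
    if len(t)>5: q=t.mean(0)[:2]-[.5797,.1975]; print("tab",len(t),np.degrees(np.arctan2(q[1],q[0]))%360, t[:,2].mean())
# roll from scene
P=W2.reshape(-1,3)
s=P[(abs(P[:,0]-.43)<.05)&(abs(P[:,1]+.198)<.05)&(P[:,2]>.03)&(P[:,2]<.09)]
print(len(s),s[:,2].max(),rect(s))
t=s[s[:,2]>.06]; print(t.mean(0),rect(t))
```

```text
{'time': 6.95, 'q': [19.0019, 20.7952, 44.3875, 113.311, 0.0017, 122.9763], 'ee_pos': [0.5789, 0.1994, 0.3642], 'tcp_rot': [179.765, -0.1544, 76.026], 'wrist_force': [-0.5454, 0.3458, -0.3935], 'opening': 0.0855, 'grasp_force': 0.0}
1095 ((580.5132446289062, 198.2163543701172), (45.171024322509766, 13.382791519165039), 75.66642761230469)
645 ((483.0740661621094, 223.18157958984375), (11.230595588684082, 39.83879089355469), 76.68780517578125) [0.21493301 0.22044703 0.22265949]
165.115835083291
tab 167 167.30220300820764 0.00636675486928373
73 ((578.11572265625, 197.43753051757812), (47.88139724731445, 15.245234489440918), 75.66620635986328)
86 ((482.11383056640625, 219.85960388183594), (14.850130081176758, 39.94220733642578), 74.09123229980469) [0.2157273  0.22113943 0.2236641 ]
167.09476315213243
tab 43 168.17810455296384 0.008367058450441426
329 0.07335202003303357 ((426.1883544921875, -199.39944458007812), (60.20513153076172, 18.80013656616211), 77.64754486083984)
[ 0.42498234 -0.20167003  0.06678769] ((426.51947021484375, -198.67562866210938), (47.29965591430664, 18.618032455444336), 77.02001190185547)
```

servo_tool(
  moves=[
    [[0, 0, 0], [-0.0423, -0.0052, 0], 100],
    [[0, 0, 0], [-0.0423, -0.0052, 0], 100],
    [[0, 0, 0], [-0.0423, -0.0052, 0], 100],
    [[0, 0, 0], [-0.0423, -0.0052, 0], 100],
    [[0, 0, 0], [-0.0423, -0.0052, 0], 100],
    [[0, 0, 0], [-0.0423, -0.0052, 0], 100],
    [[0, 0, 0], [-0.0423, -0.0052, 0], 100],
    [[0, 0, 0], [-0.0423, -0.0052, 0], 100],
    [[0, 0, 0], [-0.0423, -0.0052, 0], 100],
    [[0, 0, 0], [-0.0423, -0.0052, 0], 100],
  ],
)

```text
time: 8.05
ee_pos: [0.4246, -0.2, 0.3594]
tcp_rot: [-179.9, -0.0, 76.0]
wrist_force: [0.7, 0.4, -0.0]
opening: 0.0851
grasp_force: 0.0
```

servo_tool(
  moves=[
    [[0, 0, -8.3], [0, 0, 0.012], 100],
    [[0, 0, -8.3], [0, 0, 0.012], 100],
    [[0, 0, -8.3], [0, 0, 0.012], 100],
    [[0, 0, -8.3], [0, 0, 0.012], 100],
    [[0, 0, -8.3], [0, 0, 0.012], 100],
    [[0, 0, -8.3], [0, 0, 0.012], 100],
    [[0, 0, -8.3], [0, 0, 0.012], 100],
    [[0, 0, -8.3], [0, 0, 0.012], 100],
    [[0, 0, -8.3], [0, 0, 0.012], 100],
    [[0, 0, -8.3], [0, 0, 0.012], 100],
    [[0, 0, -8.3], [0, 0, 0], 100],
    [[0, 0, 0], [0, 0, 0], 100],
  ],
)

```text
time: 9.25
ee_pos: [0.4251, -0.1984, 0.2391]
tcp_rot: [180.0, -0.1, 167.4]
wrist_force: [-0.9, 0.7, 0.4]
opening: 0.0858
grasp_force: 0.0
```

Run:
```python
from h import *
st()
look("wrist",["roll_center","roll","cradle"],save="w2.png")
im,W=cloud("wrist");P=W.reshape(-1,3)
s=P[(abs(P[:,0]-.43)<.05)&(abs(P[:,1]+.198)<.05)&(P[:,2]>.03)&(P[:,2]<.09)]
print(len(s),np.percentile(s[:,2],99),rect(s)); t=s[s[:,2]>.063]; print(rect(t))
```

```text
{'time': 9.25, 'q': [-25.0142, -5.7315, 0.297, 96.1738, 0.0005, -12.4605], 'ee_pos': [0.4251, -0.1984, 0.2391], 'tcp_rot': [179.9682, -0.1418, 167.4464], 'wrist_force': [-0.9082, 0.6905, 0.3686], 'opening': 0.0858, 'grasp_force': 0.0}
wrist roll_center 0.69 [ 0.4318 -0.2021  0.0378]
wrist roll 0.97 [ 0.4223 -0.2002  0.0368]
wrist cradle 0.77 [ 0.431  -0.2043  0.0023]
1362 0.06815263135900793 ((427.16851806640625, -200.32009887695312), (59.306129455566406, 18.809385299682617), 76.80802917480469)
((427.4192810058594, -200.2373504638672), (33.12591552734375, 18.832311630249023), 78.0345687866211)
```

View pics/w2.png

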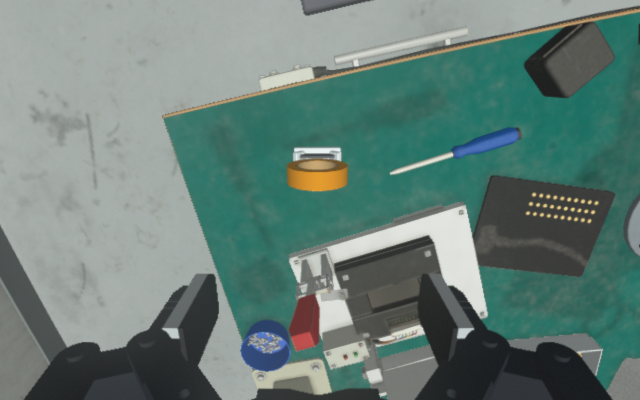

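servo_tool(
  moves=[
    [[0, 0, 0], [-0.0038, -0.0012, 0.03], 100],
    [[0, 0, 0], [0, 0, 0.045], 100],
    [[0, 0, 0], [0, 0, 0.045], 100],
    [[0, 0, 0], [0, 0, 0.045], 100],
    [[0, 0, 0], [0, 0, 0.03], 100],
    [[0, 0, 0], [0, 0, 0.02], 100],
    [[0, 0, 0], [0, 0, 0.009], 100],
    [[0, 0, 0], [0, 0, 0], 100],
    [[0, 0, 0], [0, 0, 0], 0],
    [[0, 0, 0], [0, 0, 0], 0],
    [[0, 0, 0], [0, 0, 0], 0],
    [[0, 0, 0], [0, 0, 0], 0],
  ],
  force=40,
)

```text
time: 10.7
ee_pos: [0.4305, -0.2004, 0.0187]
tcp_rot: [179.9, 0.2, 167.3]
wrist_force: [0.3, 5.3, 6.1]
opening: 0.0584
grasp_force: 42.0
```

servo_tool(
  moves=[
    [[0, 0, 0], [0, 0, 0], 0],
    [[0, 0, 0], [0, 0, 0], 0],
    [[0, 0, 0], [0, 0, 0], 0],
  ],
)

```text
time: 11.0
ee_pos: [0.4305, -0.2004, 0.0187]
tcp_rot: [179.9, 0.2, 167.3]
wrist_force: [1.1, 4.0, 5.9]
opening: 0.0583
grasp_force: 42.0
```

servo_tool(
  moves=[
    [[0, 0, 0], [0, 0, -0.005], 0],
    [[0, 0, 0], [0, 0, -0.01], 0],
    [[0, 0, 0], [0, 0, -0.02], 0],
    [[0, 0, 0], [0, 0, -0.04], 0],
    [[0, 0, 0], [0, 0, -0.045], 0],
    [[0, 0, 0], [0, 0, -0.045], 0],
    [[0, 0, 0], [0, 0, -0.03], 0],
    [[0, 0, 0], [0, 0, 0], 0],
  ],
)

```text
time: 11.8
ee_pos: [0.4307, -0.2015, 0.2175]
tcp_rot: [-179.9, 0.4, 167.3]
wrist_force: [0.1, -0.2, -0.7]
opening: 0.0589
grasp_force: 43.3
```

servo_tool(
  moves=[
    [[0, 0, 0], [0.004, 0.015, 0], 0],
    [[0, 0, 0], [0.009, 0.04, 0], 0],
    [[0, 0, 0], [0.009, 0.04, 0], 0],
    [[0, 0, 0], [0.009, 0.04, 0], 0],
    [[0, 0, 0], [0.009, 0.04, 0], 0],
    [[0, 0, 0], [0.009, 0.04, 0], 0],
    [[0, 0, 0], [0.009, 0.04, 0], 0],
    [[0, 0, 0], [0.009, 0.04, 0], 0],
    [[0, 0, 0], [0.009, 0.04, 0], 0],
    [[0, 0, 0], [0.009, 0.04, 0], 0],
    [[0, 0, 0], [0.008, 0.032, 0], 0],
    [[0, 0, 0], [0.004, 0.015, 0], 0],
  ],
)

```text
time: 13.0
ee_pos: [0.4259, 0.2347, 0.2106]
tcp_rot: [-179.9, -0.1, 167.5]
wrist_force: [0.5, -0.6, -0.0]
opening: 0.0586
grasp_force: 43.3
```

Run:
```python
from h import *
st()
look("scene",["roll_center","roll","hook_end","hook_home"],save="s3.png")
look("wrist",["roll_center","roll","hook_end","hook_home"],save="w3.png")
```

```text
{'time': 13.0, 'q': [28.8485, -3.9988, -1.2685, 92.8521, 0.0168, 41.3805], 'ee_pos': [0.4259, 0.2347, 0.2106], 'tcp_rot': [-179.9321, -0.1024, 167.468], 'wrist_force': [0.4899, -0.6006, -0.0158], 'opening': 0.0586, 'grasp_force': 43.3179}
scene roll_center 0.7 [ 0.4305 -0.2009  0.0025]
scene roll_center 0.6 [0.4187 0.2366 0.2291]
scene roll 0.42 [0.4161 0.2371 0.2292]
scene hook_end 0.8 [0.4619 0.2266 0.2118]
scene hook_end 0.72 [ 0.424  -0.2016  0.0032]
scene hook_home 0.66 [0.4973 0.2218 0.2093]
wrist roll_center 0.74 [0.4285 0.2263 0.2296]
wrist hook_end 0.48 [0.4268 0.2288 0.2331]
```

View pics/w3.png

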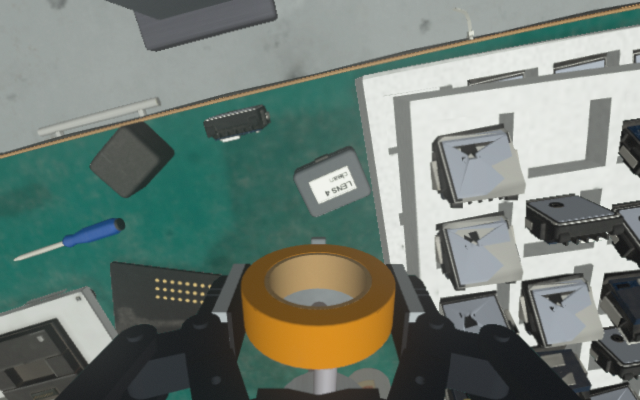

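Run:
```python
from h import *
o=get_obs(); T=np.array(o["ee_pos"]); R=Ro.from_euler("xyz",o["tcp_rot"],degrees=True).as_matrix()
im,W=cloud("wrist"); im2,W2=cloud("scene")
for n,im_,W_ in (("wrist",im,W),("scene",im2,W2)):
    hsv=cv2.cvtColor(im_,cv2.COLOR_RGB2HSV); m=(hsv[...,0]<25)&(hsv[...,0]>8)&(hsv[...,1]>90)
    P=W_[m]; L=(P-T)@R   # tool frame
    k=(abs(L[:,0])<.03)&(abs(L[:,1])<.04)&(L[:,2]>-.07)&(L[:,2]<.03); L=L[k]
    print(n,len(L),np.percentile(L,[1,5,50,95,99],axis=0).round(4).tolist())
    # circle fit in y,z to outer surface (top)
    f=L[(L[:,0]>np.percentile(L[:,0],99)-.003)]; 
    if len(f)>20:
        A=np.c_[f[:,1:],np.ones(len(f))]; print("face plane x=ay+bz+c",np.linalg.lstsq(A,f[:,0],rcond=None)[0], f.mean(0))
    t=L[L[:,2]<np.percentile(L[:,2],1)+.004]; print("top edge",t.mean(0),t[:,0].min(),t[:,0].max())
```

```text
wrist 15112 [[-0.0056, -0.0288, -0.0488], [-0.0042, -0.0248, -0.0482], [0.0087, -0.0005, -0.0364], [0.012, 0.0236, 0.0011], [0.0123, 0.0274, 0.007]]
face plane x=ay+bz+c [0.00278135 0.00393374 0.01151263] [ 0.01140997 -0.00046781 -0.02576607]
top edge [ 0.00412172 -0.00054116 -0.04713256] -0.006642557680340631 0.01321034697006355
scene 75 [[0.0067, -0.0335, -0.0651], [0.0075, -0.0297, -0.0563], [0.0121, 0.0059, -0.02], [0.0131, 0.0241, -0.0015], [0.0153, 0.0267, 0.0003]]
face plane x=ay+bz+c [-0.00955233 -0.0188936   0.01224827] [ 0.01289154 -0.00399072 -0.03202975]
top edge [ 0.0152578  -0.02685218 -0.06669528] 0.013307212568056892 0.017208379506883146
```

View pics/s3.png

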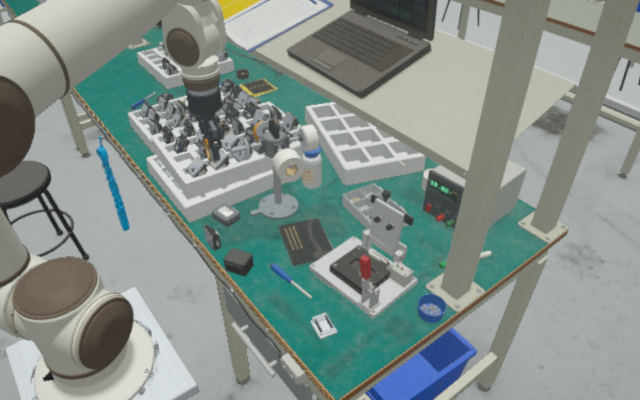

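servo_tool(
  moves=[
    [[0, 0, 1.4], [0, 0.0017, 0.008], 0],
    [[0, 0, 0], [0, 0, 0.0075], 0],
    [[0, 0, 0], [0, 0, 0], 0],
    [[0, 0, 0], [0, 0, 0], 0],
  ],
)

```text
time: 14.0
ee_pos: [0.4275, 0.2339, 0.1959]
tcp_rot: [-180.0, -0.0, 165.9]
wrist_force: [0.2, 0.4, -1.2]
opening: 0.0584
grasp_force: 43.3
```

Run:
```python
from h import *
st()
o=get_obs(); T=np.array(o["ee_pos"]); R=Ro.from_euler("xyz",o["tcp_rot"],degrees=True).as_matrix()
c=T+R@[.003,-.0005,-.0188]; A=np.array([.5797,.1975]); a=np.radians(165.9); f=np.array([np.cos(a),np.sin(a)]); n=np.array([-f[1],f[0]])
print(c,(c[:2]-A)@f,(c[:2]-A)@n)
im,W=cloud("wrist"); L=(W-T)@R
# rod/tip points seen through hole or behind
k=(L[...,0]<-.02)&(L[...,0]>-.07)&(abs(L[...,1])<.02)&(W[...,2]>.19)&(W[...,2]<.23)
p=L[k]; print(len(p)); 
if len(p)>10: print(np.percentile(p,[2,50,98],axis=0).round(4))
for cam in("top","scene"):
    im,W=cloud(cam); P=W.reshape(-1,3); d=P[:,:2]-A; s=d@f; l=d@n
    q=P[(s>.1)&(s<.13)&(abs(l)<.015)&(P[:,2]>.19)&(P[:,2]<.235)]; l=(q[:,:2]-A)@n; print(cam,len(q), np.percentile(l,[5,50,95]) if len(q) else 0, q[:,2].max() if len(q) else 0)
```

```text
{'time': 14.0, 'q': [28.6835, -4.1467, -3.0296, 91.1645, 0.0004, 42.7505], 'ee_pos': [0.4275, 0.2339, 0.1959], 'tcp_rot': [-179.9681, -0.0352, 165.933], 'wrist_force': [0.2342, 0.381, -1.2241], 'opening': 0.0584, 'grasp_force': 43.3115}
[0.42445021 0.23412633 0.21470985] 0.15949514548047775 0.002298327311840105
612
[[-0.0497 -0.0037 -0.0265]
 [-0.0388  0.0017 -0.022 ]
 [-0.0358  0.0078 -0.0132]]
top 0 0 0
scene 43 [-0.00323944  0.00185827  0.00461357] 0.2252122922693404
```

servo_tool(
  moves=[
    [[0, 0, 0], [-0.008, 0.002, 0], 0],
    [[0, 0, 0], [-0.012, 0, 0], 0],
    [[0, 0, 0], [-0.008, 0, 0], 0],
    [[0, 0, 0], [-0.007, 0, 0], 0],
    [[0, 0, 0], [-0.006, 0, 0], 0],
    [[0, 0, 0], [0, 0, 0], 0],
  ],
)

```text
time: 14.75
ee_pos: [0.4686, 0.2256, 0.1961]
tcp_rot: [-180.0, -0.0, 165.9]
wrist_force: [-0.2, -0.8, -0.6]
opening: 0.0585
grasp_force: 43.3
```

servo_tool(
  moves=[
    [[0, 0, 0], [-0.007, 0, 0], 0],
    [[0, 0, 0], [-0.007, 0, 0], 0],
    [[0, 0, 0], [-0.007, 0, 0], 0],
    [[0, 0, 0], [0, 0, 0], 0],
    [[0, 0, 0], [0, 0, 0], 0],
  ],
)

```text
time: 15.25
ee_pos: [0.4884, 0.2207, 0.1962]
tcp_rot: [-180.0, -0.0, 165.9]
wrist_force: [-0.7, -0.4, -1.6]
opening: 0.0588
grasp_force: 43.3
```

servo_tool(
  moves=[
    [[0, 0, 0], [0, 0, 0.003], 0],
    [[0, 0, 0], [0, 0, 0.003], 0],
    [[0, 0, 0], [0, 0, 0.003], 0],
    [[0, 0, 0], [0, 0, 0.002], 0],
    [[0, 0, 0], [0, 0, 0.002], 0],
    [[0, 0, 0], [0, 0, 0.001], 0],
    [[0, 0, 0], [0, 0, 0], 0],
  ],
)

```text
time: 15.95
ee_pos: [0.4883, 0.2208, 0.1822]
tcp_rot: [-180.0, -0.0, 165.9]
wrist_force: [0.3, -0.1, -1.0]
opening: 0.0585
grasp_force: 43.3
```

servo_tool(
  moves=[
    [[0, 0, 0], [0, 0, 0.001], 0],
    [[0, 0, 0], [0, 0, 0], 0],
    [[0, 0, 0], [0, 0, 0.001], 0],
    [[0, 0, 0], [0, 0, 0], 0],
  ],
)

```text
time: 16.35
ee_pos: [0.4883, 0.2208, 0.1802]
tcp_rot: [-180.0, -0.0, 165.9]
wrist_force: [0.0, -0.2, -0.4]
opening: 0.0585
grasp_force: 43.3
```

servo_tool(
  moves=[
    [[0, 0, 0], [0, 0, 0.001], 0],
    [[0, 0, 0], [0, 0, 0], 0],
  ],
)

```text
time: 16.55
ee_pos: [0.4883, 0.2208, 0.1792]
tcp_rot: [-180.0, -0.0, 165.9]
wrist_force: [0.1, 0.0, -0.4]
opening: 0.0582
grasp_force: 43.3
```

servo_tool(
  moves=[
    [[0, 0, 0], [0, 0, 0.0007], 0],
    [[0, 0, 0], [0, 0, 0], 0],
  ],
)

```text
time: 16.75
ee_pos: [0.4883, 0.2208, 0.1786]
tcp_rot: [-180.0, -0.0, 165.9]
wrist_force: [0.2, -0.3, -0.0]
opening: 0.0582
grasp_force: 43.3
```

servo_tool(
  moves=[
    [[0, 0, 0], [0, 0, 0.0007], 0],
    [[0, 0, 0], [0, 0, 0], 0],
  ],
)

```text
time: 16.95
ee_pos: [0.4883, 0.2208, 0.1779]
tcp_rot: [-180.0, -0.0, 165.9]
wrist_force: [0.6, -0.6, -1.4]
opening: 0.0584
grasp_force: 43.3
```

servo_tool(
  moves=[
    [[0, 0, 0], [0, 0, 0.0007], 0],
    [[0, 0, 0], [0, 0, 0], 0],
  ],
)

```text
time: 17.15
ee_pos: [0.4883, 0.2208, 0.1772]
tcp_rot: [-180.0, -0.0, 165.9]
wrist_force: [-0.4, -1.2, -1.0]
opening: 0.0585
grasp_force: 43.3
```

servo_tool(
  moves=[
    [[0, 0, 0], [0, 0, 0.0007], 0],
    [[0, 0, 0], [0, 0, 0], 0],
  ],
)

```text
time: 17.35
ee_pos: [0.4884, 0.2208, 0.1769]
tcp_rot: [180.0, 0.0, 165.9]
wrist_force: [-0.4, -0.6, 1.3]
opening: 0.0586
grasp_force: 43.5
```

servo_tool(
  moves=[
    [[0, 0, 0], [0, 0, 0.0006], 0],
    [[0, 0, 0], [0, 0, 0], 0],
  ],
)

```text
time: 17.55
ee_pos: [0.4885, 0.2208, 0.1767]
tcp_rot: [180.0, 0.1, 165.9]
wrist_force: [-1.6, -0.4, 5.3]
opening: 0.0586
grasp_force: 43.9
```

servo_tool(
  moves=[
    [[0, 0, 0], [0, 0, 0.0005], 0],
    [[0, 0, 0], [0, 0, 0], 0],
  ],
)

```text
time: 17.75
ee_pos: [0.4885, 0.2209, 0.1766]
tcp_rot: [179.9, 0.1, 165.9]
wrist_force: [-2.5, -2.0, 7.6]
opening: 0.0586
grasp_force: 44.1
```

servo_tool(
  moves=[
    [[0, 0, 0], [0, 0, -0.001], 0],
    [[0, 0, 0], [-0.003, 0, 0], 0],
    [[0, 0, 0], [-0.003, 0, 0], 0],
    [[0, 0, 0], [-0.002, 0, 0], 0],
    [[0, 0, 0], [0, 0, 0], 0],
  ],
)

```text
time: 18.25
ee_pos: [0.4964, 0.219, 0.1766]
tcp_rot: [180.0, 0.0, 165.9]
wrist_force: [-2.2, 3.4, 5.2]
opening: 0.0583
grasp_force: 43.7
```

servo_tool(
  moves=[
    [[0, 0, 0], [-0.001, 0, 0], 0],
    [[0, 0, 0], [0, 0, 0], 0],
  ],
)

```text
time: 18.45
ee_pos: [0.4971, 0.2188, 0.1766]
tcp_rot: [180.0, -0.0, 165.9]
wrist_force: [-2.9, 2.9, 4.6]
opening: 0.0586
grasp_force: 43.8
```

servo_tool(
  moves=[
    [[0, 0, 0], [-0.0008, 0, 0], 0],
    [[0, 0, 0], [0, 0, 0], 0],
  ],
)

```text
time: 18.65
ee_pos: [0.4978, 0.2185, 0.1766]
tcp_rot: [180.0, -0.0, 165.9]
wrist_force: [-2.8, 3.0, 5.6]
opening: 0.0583
grasp_force: 43.8
```

servo_tool(
  moves=[
    [[0, 0, 0], [0, 0.001, -0.0007], 0],
    [[0, 0, 0], [0, 0, 0], 0],
  ],
)

```text
time: 18.85
ee_pos: [0.4982, 0.219, 0.1768]
tcp_rot: [-179.9, 0.0, 165.9]
wrist_force: [-0.8, 0.0, 1.4]
opening: 0.0587
grasp_force: 43.5
```

servo_tool(
  moves=[
    [[0, 0, 0], [-0.0008, 0, 0], 0],
    [[0, 0, 0], [0, 0, 0], 0],
  ],
)

```text
time: 19.05
ee_pos: [0.4989, 0.2189, 0.1768]
tcp_rot: [-180.0, -0.0, 165.9]
wrist_force: [-0.7, -0.9, 1.4]
opening: 0.0582
grasp_force: 43.4
```

servo_tool(
  moves=[
    [[0, 0, 0], [-0.0008, 0, 0], 0],
    [[0, 0, 0], [0, 0, 0], 0],
  ],
)

```text
time: 19.25
ee_pos: [0.4997, 0.2189, 0.1769]
tcp_rot: [-180.0, -0.0, 165.9]
wrist_force: [0.3, -0.3, -0.1]
opening: 0.0583
grasp_force: 43.4
```

servo_tool(
  moves=[
    [[0, 0, 0], [-0.0007, 0, 0.0002], 0],
    [[0, 0, 0], [0, 0, 0], 0],
  ],
)

```text
time: 19.45
ee_pos: [0.5003, 0.2188, 0.1769]
tcp_rot: [-180.0, -0.0, 165.9]
wrist_force: [-0.5, -0.2, 0.4]
opening: 0.0584
grasp_force: 43.4
```

servo_tool(
  moves=[
    [[0, 0, 0], [-0.0007, 0, 0], 0],
    [[0, 0, 0], [0, 0, 0], 0],
  ],
)

```text
time: 19.65
ee_pos: [0.5007, 0.2187, 0.1769]
tcp_rot: [-180.0, -0.0, 165.9]
wrist_force: [-2.3, -0.4, -0.4]
opening: 0.0583
grasp_force: 43.4
```

servo_tool(
  moves=[
    [[0, 0, 0], [-0.0007, 0, 0], 0],
    [[0, 0, 0], [0, 0, 0], 0],
  ],
)

```text
time: 19.85
ee_pos: [0.5008, 0.2187, 0.1769]
tcp_rot: [-180.0, -0.1, 165.9]
wrist_force: [-6.4, 1.2, 1.6]
opening: 0.0586
grasp_force: 43.5
```

servo_tool(
  moves=[
    [[0, 0, 0], [-0.0002, 0, 0], 0],
    [[0, 0, 0], [0, 0, 0], 0],
    [[0, 0, 0], [0, 0, 0], 0],
    [[0, 0, 0], [0, 0, 0], 0],
    [[0, 0, 0], [0, 0, 0], 0],
    [[0, 0, 0], [0, 0, 0], 0],
    [[0, 0, 0], [0, 0, 0], 0],
    [[0, 0, 0], [0, 0, 0], 0],
    [[0, 0, 0], [0, 0, 0], 0],
  ],
)

```text
time: 20.75
ee_pos: [0.5009, 0.2187, 0.1769]
tcp_rot: [-180.0, -0.1, 165.9]
wrist_force: [-8.0, 0.3, 1.2]
opening: 0.0589
grasp_force: 43.5
```

Run:
```python
from h import *
st()
o=get_obs(); T=np.array(o["ee_pos"]); R=Ro.from_euler("xyz",o["tcp_rot"],degrees=True).as_matrix()
look("wrist",["roll_center","hook_end"],save="w4.png")
im,W=cloud("wrist"); L=(W-T)@R
hsv=cv2.cvtColor(im,cv2.COLOR_RGB2HSV); m=(hsv[...,0]<25)&(hsv[...,0]>8)&(hsv[...,1]>90)
q=L[m]; q=q[(abs(q[:,0])<.03)&(abs(q[:,1])<.04)&(q[:,2]>-.07)&(q[:,2]<.03)]
print(np.percentile(q,[1,50,99],axis=0).round(4).tolist())
f=q[q[:,0]>np.percentile(q[:,0],99)-.003]; print(np.linalg.lstsq(np.c_[f[:,1:],np.ones(len(f))],f[:,0],rcond=None)[0])
```

```text
{'time': 20.75, 'q': [23.5488, 3.8059, 2.8001, 89.0911, 0.0678, 37.6088], 'ee_pos': [0.5009, 0.2187, 0.1769], 'tcp_rot': [-179.9946, -0.1182, 165.9399], 'wrist_force': [-8.0054, 0.2889, 1.1858], 'opening': 0.0589, 'grasp_force': 43.4827}
wrist roll_center 0.96 [0.5016 0.2161 0.1925]
[[-0.0056, -0.029, -0.0488], [0.009, -0.0005, -0.0391], [0.0125, 0.0276, 0.0041]]
[ 0.00249659 -0.00299041  0.01146475]
```

View pics/w4.png

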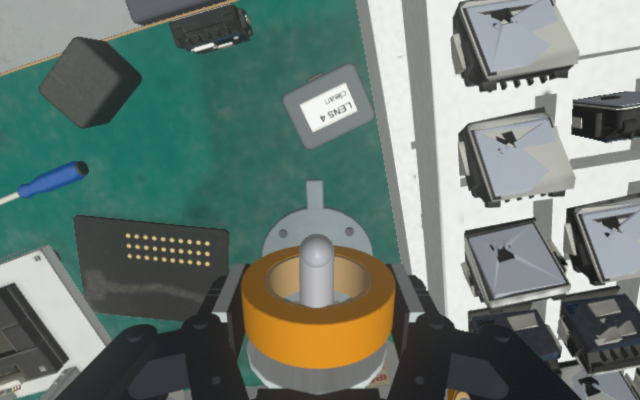

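servo_tool(
  moves=[
    [[0, 0, 0], [0.0006, 0, 0], 0],
    [[0, 0, 0], [0, 0, 0], 0],
    [[0, 0, 0], [0, 0, 0], 71],
    [[0, 0, 0], [0, 0, 0], 74],
    [[0, 0, 0], [0, 0, 0], 77],
    [[0, 0, 0], [0, 0, 0], 82],
    [[0, 0, 0], [0, 0, 0], 90],
    [[0, 0, 0], [0, 0, 0], 100],
    [[0, 0, 0], [0, 0, 0], 100],
    [[0, 0, 0], [0, 0, 0], 100],
  ],
  force=20,
)

```text
time: 21.95
ee_pos: [0.5013, 0.2186, 0.177]
tcp_rot: [180.0, 0.0, 165.9]
wrist_force: [-0.1, 0.7, 1.1]
opening: 0.0855
grasp_force: 0.0
```

```bash
cat > chk.py <<'E'
from h import *
st()
look("wrist",["roll_center","hook_end"],save="w5.png")
im,W=cloud("wrist"); A=np.array([.5797,.1975]); a=np.radians(165.9); f=np.array([np.cos(a),np.sin(a)]); n=np.array([-f[1],f[0]])
hsv=cv2.cvtColor(im,cv2.COLOR_RGB2HSV); m=(hsv[...,0]<25)&(hsv[...,0]>8)&(hsv[...,1]>90)
P=W[m]; d=P[:,:2]-A; S=np.c_[d@f,d@n,P[:,2]]; q=S[(S[:,0]>.05)&(S[:,0]<.13)&(abs(S[:,1])<.04)&(S[:,2]>.15)]
print(len(q),np.percentile(q,[1,50,99],axis=0).round(4).tolist())
g=q[q[:,0]>np.percentile(q[:,0],98)-.004]; print(np.linalg.lstsq(np.c_[g[:,1:],np.ones(len(g))],g[:,0],rcond=None)[0])
P=W.reshape(-1,3); d=P[:,:2]-A; S=np.c_[d@f,d@n,P[:,2]]; t=S[(S[:,0]>.1)&(S[:,0]<.125)&(abs(S[:,1])<.015)&(abs(S[:,2]-.215)<.015)]
print("rod",len(t),np.percentile(t,[2,50,98],axis=0).round(4).tolist())
E
python3 chk.py
```

```text
{'time': 21.95, 'q': [23.5615, 3.7521, 2.7572, 88.9991, -0.001, 37.6349], 'ee_pos': [0.5013, 0.2186, 0.177], 'tcp_rot': [179.997, 0.0054, 165.9266], 'wrist_force': [-0.1218, 0.7464, 1.1335], 'opening': 0.0855, 'grasp_force': 0.0}
wrist roll_center 0.75 [0.498  0.2143 0.1959]
13310 [[0.0761, -0.0268, 0.1725], [0.0907, 0.0017, 0.2161], [0.0942, 0.0285, 0.2256]]
[ 0.00106039 -0.00830239  0.09478772]
rod 1777 [[0.1004, -0.0057, 0.2093], [0.1118, -0.0003, 0.2157], [0.1203, 0.0053, 0.2227]]
```

servo_tool(
  moves=[
    [[0, 0, 0], [0, 0, -0.005], 100],
    [[0, 0, 0], [0, 0, -0.015], 100],
    [[0, 0, 0], [0, 0, -0.03], 100],
    [[0, 0, 0], [0, 0, -0.04], 100],
    [[0, 0, 0], [0.02, 0, -0.03], 100],
    [[0, 0, 0], [0.02, 0, -0.01], 100],
    [[0, 0, 0], [0, 0, 0], 100],
    [[0, 0, 0], [0, 0, 0], 100],
  ],
)

```text
time: 22.95
ee_pos: [0.4626, 0.2284, 0.3071]
tcp_rot: [180.0, 0.0, 166.0]
wrist_force: [0.2, -0.2, 0.4]
opening: 0.0854
grasp_force: 0.0
```

```bash
python3 chk.py
```

```text
{'time': 22.95, 'q': [26.2817, 2.6907, 16.2576, 103.5159, -0.008, 40.3253], 'ee_pos': [0.4626, 0.2284, 0.3071], 'tcp_rot': [179.9731, 0.0441, 165.9564], 'wrist_force': [0.1511, -0.2089, 0.3579], 'opening': 0.0854, 'grasp_force': 0.0}
wrist roll_center 0.58 [0.5004 0.2157 0.194 ]
wrist hook_end 0.9 [0.4604 0.2268 0.2043]
3091 [[0.076, -0.0272, 0.1728], [0.0892, 0.0021, 0.2161], [0.0942, 0.0291, 0.2258]]
[ 0.00125531 -0.00888666  0.0948363 ]
rod 407 [[0.1002, -0.0057, 0.21], [0.1092, -0.0, 0.2156], [0.1201, 0.0058, 0.2226]]
```

View pics/w5.png

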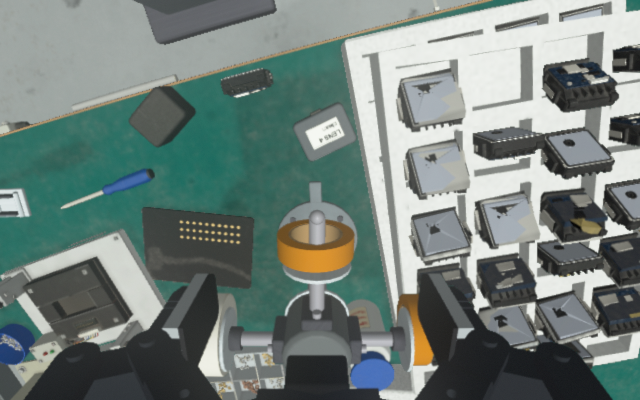

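The roll hangs against the flange (317, 250). The arm's tip (317, 215) lies over the tab (315, 190), and the gripper is clear of everything.

```bash
python3 -c "
from workcell import job_done; print(job_done())"
```

```text
the job is handed in; nothing more can be done
None
```

The job is handed in, with no verdict returned: the empty arm points forward over the tab to within about 0.02 rad by my camera measurement, and the spare roll hangs on it at the flange after a push of about 8 N held for 0.8 s; it is let go, the gripper is clear, and the bystanders were not touched.

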